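Reset the tripped breaker of the worktop socket

TASK

One of the three breakers on the worktop supply box has tripped: its toggle stands upright, halfway, while the other two are on. Push that toggle firmly towards you, fully off, until you feel it latch, without forcing it on against its stop, then throw it on so that it stays on by itself, and only then switch the socket on by pressing down the near end of its rocker. Leave the other two breakers on and do not disturb the things standing around.

Things in the scene. Friction and masses are not known exactly. Their poses are not given: they have to be found in the camera images.
- pedestal: Supply box screwed to the worktop: grey base, white cover, 132 (x) x 302 (y) x 60 mm high, flat top. Origin: centre of its underside; +y along its length, +x its far side (about away from the robot; turned up to 0.2 rad). Three breakers stand in a row on the left two thirds (+y) of its top, a socket with its rocker switch on the right third (-y).
- breaker_a: A healthy breaker (on): raised grey block 47 (x) x 36 (y) x 10 mm on the box's top, a black toggle in its middle. Origin: centre of its underside, 60 mm above the worktop; axes parallel to the box's. The three breakers look alike, stand 54 mm apart in any order and differ only in how their toggles stand.
- breaker_b: The tripped breaker, whose toggle stands upright, midway. Size, origin and axes as for breaker_a. While tripped its toggle springs back to about the middle (within 0.3 rad) within a second when let go, from either side. Its plastic toggle breaks if pushed with more than 10 N. Once latched, it stays off when let go (at -0.37 to -0.72 rad), can be thrown on with about 1 N and stays on.
- breaker_c: The other healthy breaker (on), otherwise like breaker_a.
- toggle_b (a joint): Angle of the tripped breaker's toggle, rad: 0 upright (tripped), positive leaning to the breaker's +x (far side); 0.5 fully on (stop at 0.52), negative is off. Going off, pushed on its outer third, it resists with 2 to 6 N, gives way as it latches, and 2 to 3 mm farther meets its stop. Hidden, different at each start: it latches at -0.35 to -0.68; stop at -0.41 to -0.75.
- toggle_a (a joint): Toggle of breaker_a, same shape and meaning; about 0.5 = on. About 1 N at its tip knocks it off.
- toggle_c (a joint): Toggle of breaker_c, same shape and meaning; about 0.5 = on.
- toggle_b_tip (a point): Middle of the tip of the tripped breaker's toggle, 50 mm from its hinge; z points along the toggle, y along the hinge. The toggle is a paddle 16 mm wide (y), 7.5 mm thick at the tip and 9.5 mm at the root; it stands 44 mm proud of the block when upright.
- toggle_b_pivot (a point): Middle of that toggle's hinge axis, 4 mm above the breaker's underside, inside the block; turns with the toggle.
- rocker (a joint): Angle of the socket's white rocker switch, rad: 0 off (near end, towards the robot, up; far end down), 0.38 on (near end down). It snaps over when the near end is pressed down about 3 mm, with about 3 to 5 N near the end, and stays as it is left.
- rocker_near (a point): Point on the rocker's upper face, on its near half, 11 mm from its middle: press here to switch on. The rocker is 28 (x) x 18 (y) mm; its middle lies at the box's x = 8 mm, y = -108 mm. When off, its near end stands about 12 mm above the socket's white plate (86 x 84 x 8 mm, on the box's top).
- mug: Mug, green above white, 78 x 116 x 101 mm with its handle, standing on the worktop right of the box. Origin at the centre of its underside.
- salt_shaker: Salt shaker, 44 mm across, 90 mm high, standing behind the box on the left. Origin at the centre of its underside.
- lemon: Lemon, 83 x 58 x 58 mm, lying in front of the box on the left. Origin at its underside.
- teaspoon: Steel teaspoon, 130 x 27 x 11 mm, lying in front of the box on the right. Origin at its underside.

How it is judged (in metres and radians):
On the way, in this order (a step that is already met when the one before it is completed fails the run):
1. the tripped breaker's toggle is pushed over to off (value of joint toggle_b below -0.3 rad), for 0.1 s.
2. the toggle is thrown fully on (value of joint toggle_b above 0.4 rad), for 0.2 s.
3. the socket's rocker is switched on, with the breaker still on (value of joint rocker above 0.28 rad and value of joint toggle_b above 0.4 rad), for 0.2 s.
At the end, for the whole second after the job is handed in: All three toggles stay on by themselves (each beyond 0.4 rad) and the socket's rocker is on (beyond 0.28 rad) (all of step 3 and value of joint each of toggle_a, toggle_c above 0.4 rad); the robot touches nothing.
It fails at once if the tripped breaker is pushed with more than 10 N (contact force between any of the fingers, the arm and breaker_b above 10 N).
It fails at once if the socket is switched on while its breaker is not on (value of joint rocker above 0.28 rad and value of joint toggle_b below 0.3 rad).
It fails at once if one of the other two breakers is knocked off (value of joint any of toggle_a, toggle_c below 0.3 rad).
It fails at once if the mug, salt shaker, lemon or teaspoon is shifted by more than 20 mm (distance of any of mug, salt_shaker, lemon, teaspoon from where it was at the start of the episode above 0.02 m).
It also fails if it takes over 67 s, if anything falls off the work surface, if the arm or the gripper's body presses on something with over 40 N, if the wrist force passes 120 N, or if a joint passes its speed limit or range.

ROBOT

A 6-joint arm with a two-finger parallel gripper is mounted at the origin on a cart in front of the work surface, level with it; the furniture and walls round the work are solid. World frame = base frame: x ahead of the robot, y to its left, z up, the work surface at z = 0. Lengths are in mm, angles in rad, forces in N, time in s.
With the tool pointing down it reaches from about 350 to 925 mm from the base axis. Payload 6.4 kg.
Tool frame: the origin (TCP) lies midway between the tips of the shut fingers; the grasp point (between the pads) lies 19 mm behind it; z points along the fingers, y is the line along which they close (so a half turn about z gives the same grasp; the last joint's range is limited). The gripper opens to 94 mm and grips with 3 to 60 N. Pads are 16 mm wide; open, the fingers measure 119 mm over their backs; the gripper's body (75 mm by 177 mm) begins 78 mm behind the grasp point.
Start: joints at [-1.422, 0.245, 1.558, -0, 1.339, -0.174], TCP at [206.2, -616.438, 205.455] pointing down, gripper open.
Joint ranges: [-3.13, 3.13], [-1.02, 2.26], [0.13, 2.54], [-0.95, 4.09], [0.21, 2.88], [-2.74, 2.74]. Speed limits (rad/s): [2.57, 2.57, 3.14, 3.14, 3.14, 3.14].

INTERFACE

Orientations are given as a unit quaternion [w, x, y, z].
In Python, from cell import ctrl gives the robot as it stands. The module is installed in compiled form; this text tells all that it offers.
- The arm moves only by the shell command python3 -m creep 'ROWS'. ROWS is JSON, a list of rows, each a list of 7 numbers: the shift along the tool's x, y, z normalised to -1 to 1, where 1 is 100 mm, then the turn, a rotation vector about the tool's x, y, z normalised to -1 to 1, where 1 is 180 degrees, then the gripper command: -1 is shut, 1 is fully open, values between are in proportion. A call has 1 to 8 rows; each row shifts and turns the commanded pose from where the row before left it, along the tool's axes as they then stand; what a row does not reach is not made up. A row lasts 1/12 s, in which the tool goes at most 41.7 mm and 7.16 degrees, less where a joint would pass 70% of its speed; a pose out of reach is approached as far as the arm can. A call with a number of a shift or a turn outside -1 to 1 is refused whole. A call with a gripper value outside its range is refused whole. The fingers move at their own pace and stop on an object; the grip force is fixed at half the most. Time passes only in rows, so rows that do not move let the fingers close. It gives the time, the measured TCP pose, the force, the opening and the grip force at its end, in the units of the state.
- ctrl.get_state(): the state, without advancing time (a new reading comes with each control period).
- ctrl.capture(name): name is "scene" or "top"; returns (picture, depth): 420x560x3 uint8, red, green, blue; 420x560 float32, mm along the optical axis (not along the pixel's ray), 0 where there is no reading.
- ctrl.camera_info(name): a dict with "fx", "fy", "cx", "cy" (pixels), "dist" ([k1, k2, p1, p2, k3] as OpenCV has them; the pictures are not rectified), "R" (3x3) and "t" (3): a world point X has camera coordinates R X + t. Camera axes: x right, y down, z forward; pixel columns grow to the right and rows downward; lengths in mm; the calibration is good to about 2 mm. A picture is of the moment at which its call begins. camera_info takes no time and is no camera call.
- ctrl.finish_job(): hands the job in; it is judged then, once.
Trained networks look in the newest picture that a camera, given by its name, has taken for a name from the list of things; names that differ only in an ending like _2 or _b are one class to them, and where a whole thing is asked for, a point or a joint stands for the part that bears it (a point fixed in the world has none). Each returns a list of dicts, best first, with "score" (0 to 1); they miss things now and then, are a little off and sometimes report something else, mostly with a low value. They report only what shows in the picture. A call takes as long as a camera call.
- ctrl.search_frame(camera, query): "at" ([x, y, z] in mm, in world coordinates, good to about 4 mm: the middle of the surface that is visible of it).
The state is a dict: "time": time; "joint_pos": joint angles; "dq": joint speeds; "tau": joint torques, N m; "eef_pos": TCP position; "orientation": TCP orientation; "force": force on the tool from outside, world axes, zero at the start; "ft_torque": the same for the moment, N m; "gripper_width": finger opening in mm; "finger_force": force on a finger pad.
Only numpy, scipy, OpenCV 4.12 (cv2) and the standard library are available. Lean on these libraries where they do the work, as an engineer would, in place of code of your own. Each camera call takes 0.05 s, during which the arm holds its last target. There are 200 camera calls.

## Working session

There is one attempt and no reset: what is moved stays moved. The work goes in short steps, Python scripts to look and compute and a shell command to move; the robot and the scene stay as the last step left them, time stands still between calls to the robot, and variables do not carry over. Pictures are saved under pics/ and viewed, at most 10 in all, crops included, and the job is handed in when it is done.

```bash
mkdir -p pics; ls
python3 - <<'E'
from cell import ctrl
import cv2,numpy as np
for n in("scene","top"):
    p,d=ctrl.capture(n); cv2.imwrite(f"pics/{n}0.png",p[:,:,::-1]); np.save(f"{n}_d.npy",d)
    i=ctrl.camera_info(n); print(n,-np.array(i["R"]).T@np.array(i["t"]),i["fx"])
    for q in("pedestal","breaker_b","toggle_b_tip","rocker_near","mug","salt_shaker","lemon","teaspoon"):
        print(q,[(np.round(r["at"]).tolist(),round(r["score"],2)) for r in ctrl.search_frame(n,q)][:5])
s=ctrl.get_state();print(s)
E
```

```text
pics
scene [-85.92558168 604.48368568 873.83899007] 495.5392386858161
pedestal [([481.0, 133.0, 58.0], 0.79), ([472.0, -229.0, 74.0], 0.74)]
breaker_b [([502.0, 213.0, 72.0], 0.88), ([510.0, 164.0, 71.0], 0.83), ([512.0, 107.0, 72.0], 0.82)]
toggle_b_tip []
rocker_near [([533.0, 5.0, 77.0], 0.5)]
mug [([473.0, -223.0, 74.0], 0.57), ([480.0, 138.0, 58.0], 0.41)]
salt_shaker [([696.0, 270.0, 54.0], 0.68)]
lemon [([350.0, 250.0, 48.0], 0.9)]
teaspoon [([317.0, -97.0, 2.0], 0.42)]
top [ 276.80104842   46.90141325 1283.62340727] 524.1089308889777
pedestal [([502.0, 97.0, 60.0], 0.92)]
breaker_b [([507.0, 212.0, 72.0], 0.86), ([513.0, 159.0, 73.0], 0.79), ([511.0, 98.0, 75.0], 0.57)]
toggle_b_tip [([510.0, 102.0, 94.0], 0.42)]
rocker_near [([533.0, 3.0, 77.0], 0.44)]
mug [([454.0, -224.0, 46.0], 0.96)]
salt_shaker [([512.0, 103.0, 71.0], 0.73), ([701.0, 263.0, 57.0], 0.7), ([506.0, 212.0, 68.0], 0.38)]
lemon [([358.0, 235.0, 51.0], 0.95)]
teaspoon [([334.0, -114.0, 4.0], 0.84)]
{'time': 0.9, 'joint_pos': array([-1.42208814e+00,  2.45065308e-01,  1.55779105e+00, -2.06537405e-05,
        1.33873831e+00, -1.74143018e-01]), 'dq': array([ 0.00025888, -0.00148285,  0.00049857,  0.00014979, -0.00032427,
        0.00129946]), 'tau': array([ 7.87191075e-04, -4.15826154e+01, -3.14879394e+01,  6.85517164e-02,
        2.88685126e-02, -1.05616124e-05]), 'eef_pos': array([ 206.20113655, -616.43192506,  205.4822817 ]), 'orientation': array([-1.13490989e-06,  9.86998774e-01,  1.60727781e-01, -1.00364365e-05]), 'force': array([-0.31033778, -0.49513883, -0.17121909]), 'ft_torque': array([-0.10530738, -0.01046232,  0.02281638]), 'finger_force': 0.0, 'gripper_width': 94.13039549832688}
```

```bash
cat > h.py <<'E'
import cv2,numpy as np
from cell import ctrl
def cloud(n,d):
    i=ctrl.camera_info(n);K=np.array([[i["fx"],0,i["cx"]],[0,i["fy"],i["cy"]],[0,0,1.]])
    v,u=np.mgrid[0:d.shape[0],0:d.shape[1]]
    p=cv2.undistortPoints(np.stack([u,v],-1).reshape(-1,1,2).astype(np.float64),K,np.array(i["dist"],float)).reshape(*d.shape,2)
    c=np.dstack([p,np.ones(d.shape)])*d[...,None]
    return (c-np.array(i["t"]))@np.array(i["R"])
def proj(n,X):
    i=ctrl.camera_info(n);K=np.array([[i["fx"],0,i["cx"]],[0,i["fy"],i["cy"]],[0,0,1.]])
    return cv2.projectPoints(np.array(X,float).reshape(-1,1,3),cv2.Rodrigues(np.array(i["R"]))[0],np.array(i["t"],float),K,np.array(i["dist"],float))[0].reshape(-1,2)
E
python3 - <<'E'
from h import *
ims=[]
for n in("scene","top"):
    d=np.load(f"{n}_d.npy");P=cloud(n,d)
    im=cv2.imread(f"pics/{n}0.png")
    c=proj(n,[500,97,70])[0].astype(int);print(n,c)
    x0,y0=max(c[0]-100,0),max(c[1]-75,0);print(x0,y0)
    ims.append(cv2.resize(im[y0:y0+150,x0:x0+200],None,fx=2.6 if 0 else 2,fy=2,interpolation=3) if 0 else cv2.resize(im[y0:y0+150,x0:x0+200],(800,600),interpolation=2))
    cv2.imwrite(f"pics/{n}_crop.png",ims[-1])
    x,y,z=P[...,0],P[...,1],P[...,2]
    box=(d>0)&(x>400)&(x<620)&(y>-80)&(y<280)
    top=box&(abs(z-60)<4)
    r=cv2.minAreaRect(P[top][:,:2].astype(np.float32));print("top60",r,np.median(z[top]),top.sum())
    for zz in((66,73),(80,90),(90,100),(100,118)):
        m=box&(z>zz[0])&(z<zz[1])
        k,l,st,ce=cv2.connectedComponentsWithStats(m.astype(np.uint8))
        for j in range(1,k):
            if st[j,4]>5:
                q=P[l==j];print(zz,st[j,4],np.round(q.mean(0),1),np.round(q.min(0)),np.round(q.max(0)))
E
```

```text
scene [270 248]
170 173
top60 ((513.3970947265625, 110.55449676513672), (134.0048065185547, 304.22894287109375), 5.225412845611572) 61.52145193302565 3140
(66, 73) 808 [517.7  30.3  69.8] [476. -18.  66.] [573.  71.  73.]
(66, 73) 732 [505.3 162.9  69.9] [480.  74.  66.] [539. 238.  73.]
(80, 90) 14 [522.    3.8  82. ] [516.  -3.  80.] [527.  13.  86.]
(80, 90) 24 [512.  103.6  85.5] [509.  93.  80.] [517. 111.  90.]
(80, 90) 34 [516.5 158.3  84.4] [509. 148.  81.] [523. 166.  90.]
(80, 90) 38 [512.1 212.4  84.8] [508. 202.  80.] [520. 219.  90.]
(90, 100) 23 [512.5 103.9  95. ] [510.  93.  90.] [518. 112. 100.]
(90, 100) 46 [522.3 158.5  95. ] [516. 148.  90.] [532. 165. 100.]
(90, 100) 36 [517.1 211.8  94.8] [509. 204.  90.] [524. 219. 100.]
(100, 118) 48 [513.4 103.7 110.1] [509.  94. 100.] [518. 111. 117.]
(100, 118) 43 [529.2 157.9 106.4] [524. 150. 100.] [536. 166. 113.]
(100, 118) 52 [523.5 212.3 106.2] [518. 204. 100.] [531. 220. 112.]
top [251 225]
151 150
top60 ((515.1412353515625, 110.92987060546875), (134.1063232421875, 303.0758972167969), 5.556869029998779) 59.4525576937
[... 178 characters left out ...]
486. 133.  66.] [536. 181.  73.]
(66, 73) 206 [502.9 209.2  69.3] [483. 185.  66.] [532. 234.  73.]
(66, 73) 8 [524.9 126.4  67.8] [521. 123.  66.] [528. 130.  71.]
(80, 90) 27 [517.9 155.1  84.8] [515. 148.  80.] [524. 164.  89.]
(80, 90) 31 [514.1 210.5  86. ] [508. 203.  80.] [520. 219.  90.]
(90, 100) 28 [524.3 156.1  94.4] [518. 149.  90.] [530. 165. 100.]
(90, 100) 20 [521.  211.5  95. ] [517. 204.  91.] [526. 219. 100.]
(90, 100) 9 [513.1 100.4  94.3] [512.  94.  92.] [514. 108.  99.]
(100, 118) 39 [531.6 158.1 105.2] [525. 150. 100.] [538. 166. 111.]
(100, 118) 33 [527.2 212.2 105.4] [521. 205. 101.] [533. 220. 112.]
(100, 118) 31 [516.2 101.  110.7] [512.  93. 102.] [521. 109. 117.]
```

View pics/scene_crop.png

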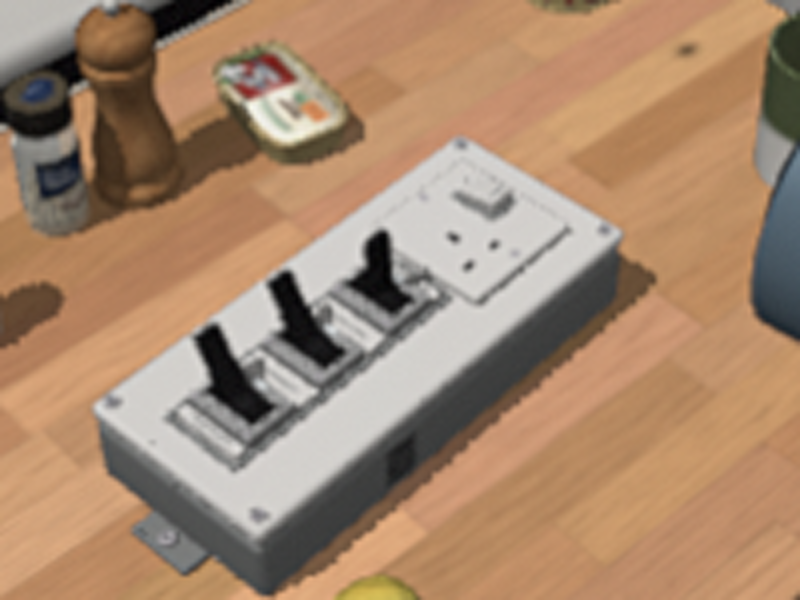

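View pics/top0.png

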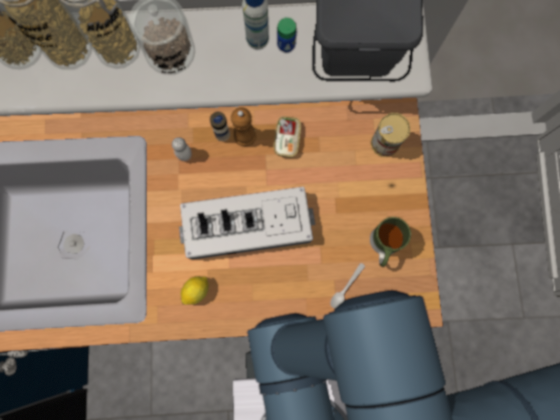

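The tripped toggle is the upright one nearest the socket (scene crop about 380,270), and the other two lean to the far side. It stands at about (515,102), with the box yaw near 0.095. I'll turn the tool so its y runs along the box's x, then go above the toggle.

```bash
python3 -m creep '[[0,0,0,0,0,-0.0389,0],[0,0,0,0,0,-0.0389,0],[0,0,0,0,0,-0.0389,0],[0,0,0,0,0,-0.0389,0],[0,0,0,0,0,-0.0389,0],[0,0,0,0,0,-0.0389,0],[0,0,0,0,0,-0.0389,0],[0,0,0,0,0,-0.0389,0]]'; python3 -m creep '[[0,0,0,0,0,-0.0389,0],[0,0,0,0,0,-0.0389,0],[0,0,0,0,0,-0.0386,0],[0,0,0,0,0,0,0],[0,0,0,0,0,0,0]]'
```

```text
time: 1.57
eef_pos: [206.2, -616.5, 205.5]
orientation: [0.0, 0.794, 0.608, -0.0]
force: [1.0, 0.6, 0.2]
gripper_width: 47.9
finger_force: 0.0
time: 1.98
eef_pos: [206.2, -616.4, 205.5]
orientation: [-0.0, 0.674, 0.739, 0.0]
force: [0.0, 0.5, -0.7]
gripper_width: 46.9
finger_force: 0.0
```

```bash
python3 -m creep '[[0.34,0.186,0,0,0,0,0],[0.34,0.186,0,0,0,0,0],[0.34,0.186,0,0,0,0,0],[0.34,0.186,0,0,0,0,0],[0.34,0.186,0,0,0,0,0],[0.34,0.186,0,0,0,0,0],[0.34,0.186,0,0,0,0,0],[0.34,0.186,0,0,0,0,0]]'; python3 -m creep '[[0.34,0.186,0,0,0,0,0],[0.34,0.186,0,0,0,0,0],[0.34,0.186,0,0,0,0,0],[0.34,0.186,0,0,0,0,0],[0.34,0.186,0,0,0,0,0],[0.34,0.186,0,0,0,0,0],[0.34,0.186,0,0,0,0,0],[0.34,0.186,0,0,0,0,0]]'
```

```text
time: 2.65
eef_pos: [328.8, -329.8, 205.6]
orientation: [0.0, 0.674, 0.739, -0.0]
force: [0.8, 0.0, 0.1]
gripper_width: 47.2
finger_force: 0.0
time: 3.32
eef_pos: [451.1, -44.7, 205.9]
orientation: [0.001, 0.674, 0.739, 0.0]
force: [1.0, 0.1, 0.1]
gripper_width: 47.0
finger_force: 0.0
```

```bash
python3 -m creep '[[0.34,0.186,0,0,0,0,0],[0.34,0.186,0,0,0,0,0],[0.34,0.186,0,0,0,0,0],[0.34,0.186,0,0,0,0,0],[0,0,0.2,0,0,0,0],[0,0,0.2,0,0,0,0],[0,0,0.2,0,0,0,0],[0,0,0,0,0,0,0]]'
python3 - <<'E'
from h import *
for n in("scene","top"):
    p,d=ctrl.capture(n)
    print([(np.round(r["at"]).tolist(),round(r["score"],2)) for r in ctrl.search_frame(n,"toggle_b_tip")])
    c=proj(n,[515,102,120])[0].astype(int)
    cv2.imwrite(f"pics/{n}1.png",cv2.resize(p[c[1]-75:c[1]+75,c[0]-50:c[0]+50,::-1],(400,600),interpolation=2))
cv2.imwrite("pics/both1.png",np.hstack([cv2.imread("pics/scene1.png"),cv2.imread("pics/top1.png")]))
print(ctrl.get_state()["eef_pos"])
E
```

```text
time: 3.98
eef_pos: [508.9, 96.3, 141.4]
orientation: [-0.003, 0.673, 0.739, -0.003]
force: [-0.3, 0.0, 0.1]
gripper_width: 47.1
finger_force: 0.0
[([509.0, 104.0, 93.0], 0.47)]
[([336.0, -110.0, 4.0], 0.65)]
[512.78383779  95.70696226 147.08173586]
```

View pics/both1.png

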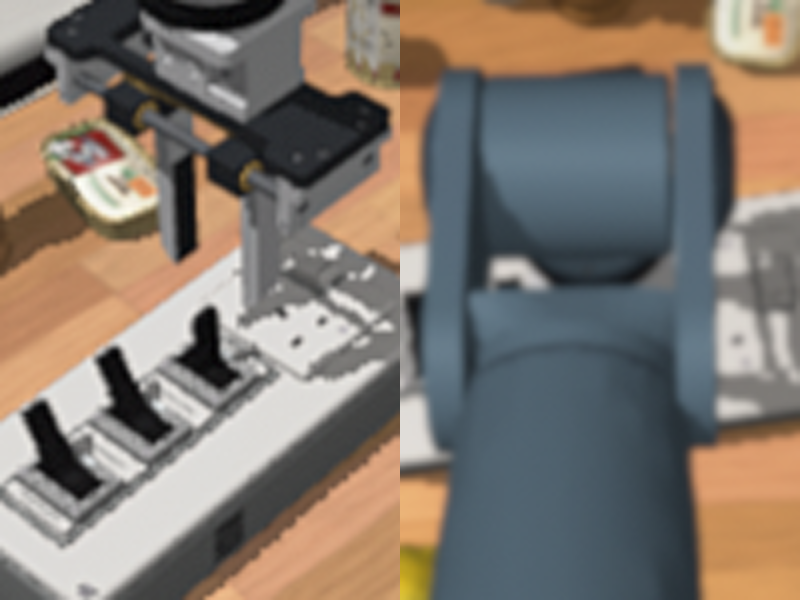

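The fingers (left panel, about 175,250 and 255,300) sit either side of and above the upright toggle (205,340). I'll correct y by 6 mm and descend astride it.

```bash
python3 -m creep '[[0.06,0.02,0,0,0,0,0],[0,0,0.1,0,0,0,0],[0,0,0.1,0,0,0,0],[0,0,0.1,0,0,0,0],[0,0,0.1,0,0,0,0],[0,0,0.09,0,0,0,0],[0,0,0,0,0,0,0],[0,0,0,0,0,0,0]]'
python3 - <<'E'
from h import *
p,d=ctrl.capture("scene");s=ctrl.get_state();print(s["eef_pos"],s["force"])
P=cloud("scene",d);x,y,z=P[...,0],P[...,1],P[...,2]
m=(abs(y-102)<16)&(abs(x-515)<18)&(z>90)&(z<122)&(p.max(2)<70)
print(m.sum(),P[m].min(0),P[m].max(0),P[m].mean(0))
c=proj("scene",[515,102,100])[0].astype(int)
cv2.imwrite("pics/s2.png",cv2.resize(p[c[1]-50:c[1]+50,c[0]-60:c[0]+60,::-1],(720,600),interpolation=2))
E
```

```text
time: 4.85
eef_pos: [512.6, 102.0, 95.4]
orientation: [-0.001, 0.673, 0.74, -0.001]
force: [0.3, -0.5, -1.0]
gripper_width: 46.8
finger_force: 0.0
[513.15711127 102.03042973  96.2269104 ] [ 0.35006486  0.29015243 -0.22894834]
57 [508.75584558  93.91185358  90.06311866] [516.27000231 110.57382826 116.65269672] [512.3520975  103.00379553 102.95882693]
```

View pics/s2.png

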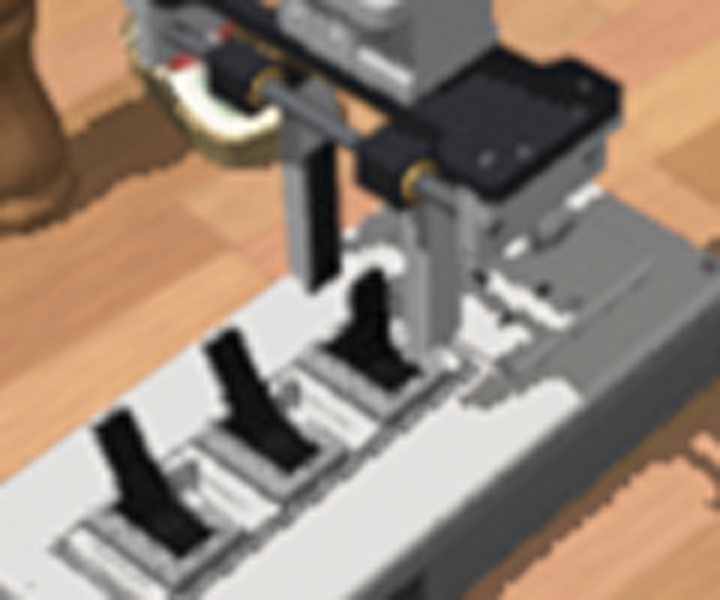

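The toggle (375,310) stands between the fingers. Now I'll approach with the far finger.

```bash
python3 -m creep '[[0,-0.03,-0.02,0,0,0,0],[0,-0.03,0,0,0,0,0],[0,-0.03,0,0,0,0,0],[0,-0.02,0,0,0,0,0],[0,-0.02,0,0,0,0,0],[0,0,0,0,0,0,0],[0,0,0,0,0,0,0]]'; python3 -m creep '[[0,-0.01,0,0,0,0,0],[0,-0.01,0,0,0,0,0],[0,-0.01,0,0,0,0,0],[0,0,0,0,0,0,0],[0,0,0,0,0,0,0]]';python3 -m creep '[[0,-0.01,0,0,0,0,0],[0,-0.01,0,0,0,0,0],[0,-0.01,0,0,0,0,0],[0,0,0,0,0,0,0],[0,0,0,0,0,0,0]]'
```

```text
time: 5.48
eef_pos: [500.2, 100.8, 98.5]
orientation: [0.0, 0.673, 0.74, 0.0]
force: [-0.2, 0.4, 1.0]
gripper_width: 47.1
finger_force: 0.0
time: 5.9
eef_pos: [497.2, 100.5, 98.4]
orientation: [-0.0, 0.673, 0.74, -0.0]
force: [-0.1, 0.0, -0.4]
gripper_width: 46.9
finger_force: 0.0
time: 6.32
eef_pos: [494.2, 100.2, 98.5]
orientation: [-0.0, 0.673, 0.74, -0.0]
force: [-0.2, 0.3, 0.0]
gripper_width: 47.1
finger_force: 0.0
```

```bash
python3 -m creep '[[0,-0.01,0,0,0,0,0],[0,-0.01,0,0,0,0,0],[0,0,0,0,0,0,0],[0,0,0,0,0,0,0]]';python3 -m creep '[[0,-0.01,0,0,0,0,0],[0,-0.01,0,0,0,0,0],[0,0,0,0,0,0,0],[0,0,0,0,0,0,0]]';python3 -m creep '[[0,-0.01,0,0,0,0,0],[0,-0.01,0,0,0,0,0],[0,0,0,0,0,0,0],[0,0,0,0,0,0,0]]'
```

```text
time: 6.65
eef_pos: [492.2, 100.0, 98.4]
orientation: [-0.0, 0.673, 0.74, -0.0]
force: [0.1, 0.4, -0.0]
gripper_width: 46.9
finger_force: 0.0
time: 6.98
eef_pos: [490.1, 99.8, 98.4]
orientation: [-0.0, 0.673, 0.74, -0.0]
force: [0.2, 0.3, -0.0]
gripper_width: 46.9
finger_force: 0.0
time: 7.32
eef_pos: [488.2, 99.7, 98.4]
orientation: [-0.0, 0.673, 0.74, -0.0]
force: [0.0, 0.3, -0.4]
gripper_width: 46.8
finger_force: 0.0
```

```bash
python3 -m creep '[[0,-0.01,0,0,0,0,0],[0,-0.01,0,0,0,0,0],[0,0,0,0,0,0,0],[0,0,0,0,0,0,0]]';python3 -m creep '[[0,-0.01,0,0,0,0,0],[0,0,0,0,0,0,0],[0,0,0,0,0,0,0]]';python3 - <<'E'
from h import *
p,d=ctrl.capture("scene");s=ctrl.get_state();print(s["eef_pos"],s["force"])
P=cloud("scene",d);x,y,z=P[...,0],P[...,1],P[...,2]
m=(abs(y-102)<16)&(abs(x-510)<28)&(z>75)&(z<122)&(p.max(2)<70)
for a in range(75,122,5):
    q=P[m&(z>=a)&(z<a+5)]
    if len(q):print(a,len(q),np.round(q.min(0)),np.round(q.max(0)),np.round(q.mean(0)))
c=proj("scene",[510,102,100])[0].astype(int)
cv2.imwrite("pics/s3.png",cv2.resize(p[c[1]-35:c[1]+35,c[0]-40:c[0]+40,::-1],(680,595),interpolation=2))
E
```

```text
time: 7.65
eef_pos: [486.1, 99.5, 98.4]
orientation: [-0.0, 0.673, 0.74, -0.0]
force: [0.8, -0.9, 0.5]
gripper_width: 46.7
finger_force: 0.1
time: 7.9
eef_pos: [485.4, 99.4, 98.5]
orientation: [0.0, 0.673, 0.74, 0.0]
force: [1.1, -0.1, 0.2]
gripper_width: 46.8
finger_force: 0.3
[485.36097882  99.39420766  98.49982694] [ 0.94053749  0.20366802 -0.61051623]
75 12 [506.  97.  75.] [519. 113.  80.] [511. 107.  77.]
80 9 [505.  94.  80.] [513. 110.  84.] [508. 105.  83.]
85 7 [504.  98.  86.] [513. 110.  89.] [508. 106.  87.]
90 12 [503.  96.  90.] [511. 109.  95.] [506. 104.  92.]
95 6 [502.  98.  97.] [507. 109. 100.] [504. 105.  98.]
100 7 [501.  98. 100.] [507. 108. 105.] [504. 105. 102.]
105 12 [499.  96. 106.] [511. 109. 110.] [504. 104. 108.]
110 25 [498.  93. 110.] [511. 108. 115.] [504. 101. 113.]
115 13 [500.  91. 115.] [513. 108. 120.] [508. 101. 117.]
120 4 [507.  94. 121.] [513.  99. 122.] [511.  96. 121.]
```

View pics/s3.png

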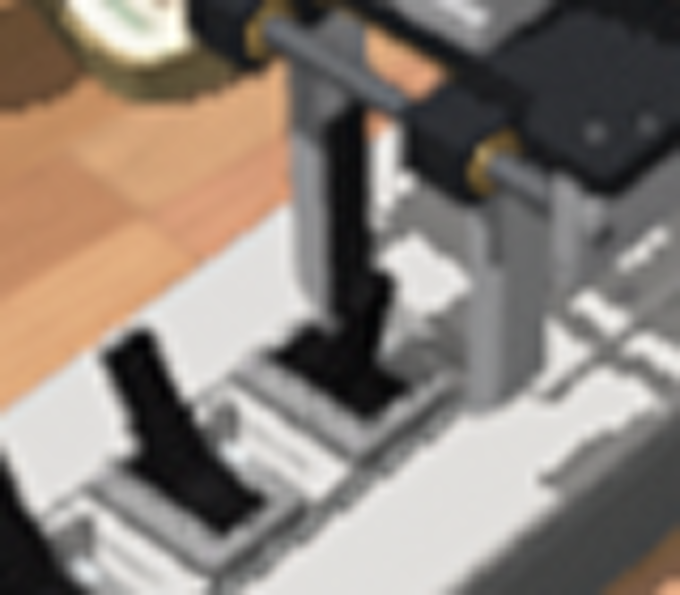

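Contact is made: the toggle (375,310) leans slightly towards the robot against the far finger. I'll keep going in 1 mm steps.

```bash
python3 -m creep '[[0,-0.01,0,0,0,0,0],[0,0,0,0,0,0,0]]';python3 -m creep '[[0,-0.01,0,0,0,0,0],[0,0,0,0,0,0,0]]';python3 -m creep '[[0,-0.01,0,0,0,0,0],[0,0,0,0,0,0,0]]'
```

```text
time: 8.12
eef_pos: [484.9, 99.3, 98.7]
orientation: [0.001, 0.673, 0.74, 0.001]
force: [3.1, 0.3, -1.1]
gripper_width: 46.7
finger_force: 1.2
time: 8.28
eef_pos: [483.7, 99.2, 98.7]
orientation: [0.0, 0.673, 0.74, 0.0]
force: [3.1, 0.7, -0.7]
gripper_width: 47.5
finger_force: 1.3
time: 8.45
eef_pos: [482.4, 99.1, 98.6]
orientation: [0.0, 0.673, 0.74, 0.0]
force: [2.3, -0.6, -0.5]
gripper_width: 47.4
finger_force: 1.2
```

```bash
python3 -m creep '[[0,-0.01,0,0,0,0,0],[0,0,0,0,0,0,0]]'
```

```text
time: 8.62
eef_pos: [481.2, 98.9, 98.5]
orientation: [-0.0, 0.673, 0.74, -0.0]
force: [2.1, -0.2, -2.0]
gripper_width: 46.9
finger_force: 1.2
```

```bash
python3 -m creep '[[0,-0.01,0,0,0,0,0],[0,0,0,0,0,0,0]]'
```

```text
time: 8.78
eef_pos: [480.2, 98.9, 98.5]
orientation: [-0.0, 0.673, 0.74, -0.0]
force: [2.9, 0.3, -0.0]
gripper_width: 46.9
finger_force: 1.1
```

```bash
python3 -m creep '[[0,-0.01,0,0,0,0,0],[0,0,0,0,0,0,0]]'
```

```text
time: 8.95
eef_pos: [479.1, 98.8, 98.4]
orientation: [-0.0, 0.673, 0.74, -0.0]
force: [2.1, -0.1, -0.3]
gripper_width: 46.9
finger_force: 1.0
```

```bash
python3 -m creep '[[0,-0.01,0,0,0,0,0],[0,0,0,0,0,0,0]]'
```

```text
time: 9.12
eef_pos: [478.1, 98.7, 98.4]
orientation: [-0.0, 0.673, 0.74, -0.0]
force: [1.8, -0.2, -0.5]
gripper_width: 46.7
finger_force: 1.0
```

```bash
python3 -m creep '[[0,-0.01,0,0,0,0,0],[0,0,0,0,0,0,0]]'
```

```text
time: 9.28
eef_pos: [477.1, 98.6, 98.4]
orientation: [-0.0, 0.673, 0.74, -0.0]
force: [2.2, 0.6, 0.6]
gripper_width: 47.0
finger_force: 1.0
```

```bash
python3 -m creep '[[0,-0.01,0,0,0,0,0],[0,0,0,0,0,0,0]]'
```

```text
time: 9.45
eef_pos: [476.3, 98.5, 98.5]
orientation: [0.0, 0.673, 0.74, 0.0]
force: [3.1, -0.2, -0.7]
gripper_width: 47.0
finger_force: 1.2
```

```bash
python3 -m creep '[[0,-0.01,0,0,0,0,0],[0,0,0,0,0,0,0]]'
```

```text
time: 9.62
eef_pos: [475.6, 98.4, 98.6]
orientation: [0.0, 0.673, 0.74, 0.0]
force: [4.1, 0.1, 0.2]
gripper_width: 47.0
finger_force: 1.6
```

```bash
python3 -m creep '[[0,-0.005,0,0,0,0,0],[0,0,0,0,0,0,0]]'
```

```text
time: 9.78
eef_pos: [475.2, 98.4, 98.7]
orientation: [0.0, 0.673, 0.74, 0.0]
force: [4.6, 0.3, -0.6]
gripper_width: 47.2
finger_force: 1.8
```

```bash
python3 -m creep '[[0,-0.005,0,0,0,0,0],[0,0,0,0,0,0,0]]'
```

```text
time: 9.95
eef_pos: [474.5, 98.3, 98.6]
orientation: [0.0, 0.673, 0.74, 0.0]
force: [4.0, 1.1, 0.1]
gripper_width: 46.8
finger_force: 1.9
```

```bash
python3 -m creep '[[0,-0.005,0,0,0,0,0],[0,0,0,0,0,0,0]]'
```

```text
time: 10.12
eef_pos: [473.9, 98.3, 98.5]
orientation: [0.0, 0.673, 0.74, 0.0]
force: [4.5, 0.1, -0.5]
gripper_width: 47.0
finger_force: 1.9
```

```bash
python3 -m creep '[[0,-0.005,0,0,0,0,0],[0,0,0,0,0,0,0]]'
```

```text
time: 10.28
eef_pos: [473.3, 98.2, 98.5]
orientation: [-0.0, 0.673, 0.74, -0.0]
force: [4.9, 0.3, -1.3]
gripper_width: 47.2
finger_force: 1.8
```

```bash
python3 -m creep '[[0,-0.005,0,0,0,0,0],[0,0,0,0,0,0,0]]'
```

```text
time: 10.45
eef_pos: [472.6, 98.2, 98.4]
orientation: [-0.0, 0.673, 0.74, -0.0]
force: [3.4, 0.2, 0.7]
gripper_width: 46.8
finger_force: 1.6
```

```bash
python3 -m creep '[[0,-0.005,0,0,0,0,0],[0,0,0,0,0,0,0]]'
```

```text
time: 10.62
eef_pos: [472.0, 98.1, 98.3]
orientation: [-0.0, 0.673, 0.74, -0.0]
force: [2.2, 1.0, -0.7]
gripper_width: 47.1
finger_force: 1.4
```

```bash
python3 -m creep '[[0,-0.005,0,0,0,0,0],[0,0,0,0,0,0,0]]'
```

```text
time: 10.78
eef_pos: [471.3, 98.1, 98.2]
orientation: [-0.001, 0.673, 0.74, -0.0]
force: [2.7, -0.5, -0.1]
gripper_width: 47.0
finger_force: 1.0
```

```bash
python3 -m creep '[[0,-0.005,0,0,0,0,0],[0,0,0,0,0,0,0]]'
```

```text
time: 10.95
eef_pos: [470.8, 98.1, 98.2]
orientation: [-0.001, 0.673, 0.74, -0.0]
force: [2.6, -0.4, -0.7]
gripper_width: 47.0
finger_force: 0.8
```

```bash
python3 -m creep '[[0,-0.005,0,0,0,0,0],[0,0,0,0,0,0,0]]'
```

```text
time: 11.12
eef_pos: [470.4, 98.0, 98.2]
orientation: [-0.0, 0.673, 0.74, -0.0]
force: [0.6, 0.2, -1.0]
gripper_width: 47.1
finger_force: 0.6
```

```bash
python3 -m creep '[[0,-0.005,0,0,0,0,0],[0,0,0,0,0,0,0]]'
```

```text
time: 11.28
eef_pos: [469.9, 98.0, 98.2]
orientation: [-0.0, 0.673, 0.74, -0.0]
force: [0.9, 0.4, -1.0]
gripper_width: 46.7
finger_force: 0.4
```

```bash
python3 -m creep '[[0,-0.005,0,0,0,0,0],[0,0,0,0,0,0,0]]'
```

```text
time: 11.45
eef_pos: [469.5, 97.9, 98.3]
orientation: [-0.0, 0.673, 0.74, -0.0]
force: [1.2, -0.0, -0.1]
gripper_width: 46.7
finger_force: 0.3
```

```bash
python3 -m creep '[[0,-0.005,0,0,0,0,0],[0,0,0,0,0,0,0]]'
```

```text
time: 11.62
eef_pos: [469.3, 97.9, 98.5]
orientation: [-0.0, 0.673, 0.74, -0.0]
force: [0.9, 0.3, 0.6]
gripper_width: 46.9
finger_force: 0.4
```

```bash
python3 -m creep '[[0,-0.005,0,0,0,0,0],[0,0,0,0,0,0,0]]'
```

```text
time: 11.78
eef_pos: [469.0, 97.8, 98.5]
orientation: [0.0, 0.673, 0.74, 0.0]
force: [2.5, 0.9, -0.2]
gripper_width: 47.3
finger_force: 0.6
```

The force peaked, gave way, and is now rising slightly near the stop. I'll back off, wait a second and check that it stays off.

```bash
python3 -m creep '[[0,0.03,0,0,0,0,0],[0,0.04,0,0,0,0,0],[0,0.04,0,0,0,0,0],[0,0.04,0,0,0,0,0],[0,0,0,0,0,0,0],[0,0,0,0,0,0,0],[0,0,0,0,0,0,0],[0,0,0,0,0,0,0]]'; python3 -m creep '[[0,0,0,0,0,0,0],[0,0,0,0,0,0,0],[0,0,0,0,0,0,0],[0,0,0,0,0,0,0],[0,0,0,0,0,0,0],[0,0,0,0,0,0,0],[0,0,0,0,0,0,0]]';python3 - <<'E'
from h import *
p,d=ctrl.capture("scene");s=ctrl.get_state();print(s["eef_pos"],s["force"])
P=cloud("scene",d);x,y,z=P[...,0],P[...,1],P[...,2]
m=(abs(y-102)<16)&(abs(x-500)<38)&(z>75)&(z<122)&(p.max(2)<70)
for a in range(75,122,5):
    q=P[m&(z>=a)&(z<a+5)]
    if len(q):print(a,len(q),np.round(q.min(0)),np.round(q.max(0)),np.round(q.mean(0)))
c=proj("scene",[505,102,100])[0].astype(int)
cv2.imwrite("pics/s4.png",cv2.resize(p[c[1]-35:c[1]+35,c[0]-40:c[0]+40,::-1],(680,595),interpolation=2))
E
```

```text
time: 12.45
eef_pos: [483.6, 99.2, 98.4]
orientation: [-0.0, 0.673, 0.74, -0.0]
force: [0.5, -0.1, -0.3]
gripper_width: 46.9
finger_force: 0.0
time: 13.03
eef_pos: [483.8, 99.2, 98.5]
orientation: [0.0, 0.673, 0.74, -0.0]
force: [0.1, 0.2, 0.2]
gripper_width: 47.5
finger_force: 0.0
[483.8398643   99.25814961  98.47844791] [-0.11840001  0.65366974  1.06326283]
75 16 [495.  93.  75.] [518. 112.  80.] [511. 104.  77.]
80 7 [498. 105.  80.] [508. 109.  84.] [504. 108.  83.]
85 7 [493. 104.  87.] [503. 109.  89.] [498. 107.  88.]
90 6 [491. 107.  91.] [501. 109.  95.] [496. 108.  92.]
95 5 [487. 106.  96.] [497. 107.  98.] [491. 107.  97.]
100 18 [483.  93. 100.] [509. 108. 105.] [493. 101. 103.]
105 15 [480.  94. 105.] [510. 107. 109.] [497. 103. 107.]
110 11 [507.  94. 111.] [511. 107. 114.] [509. 101. 113.]
115 7 [507.  93. 117.] [511. 105. 120.] [509. 100. 118.]
120 4 [507.  94. 120.] [511. 108. 122.] [509. 100. 121.]
```

View pics/s4.png

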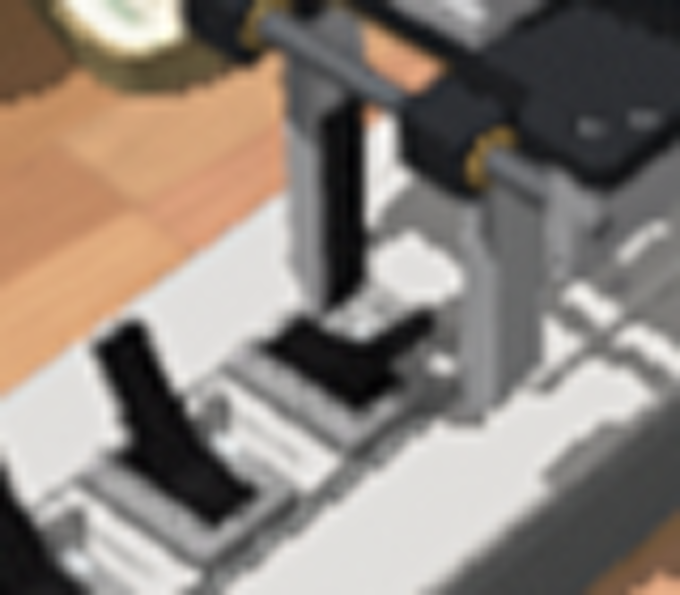

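The toggle (400,340) leans towards the robot and stays there when let go, so it is latched off. Now I'll throw it on with the near finger.

```bash
python3 -m creep '[[0,0.03,0,0,0,0,0],[0,0.03,0,0,0,0,0],[0,0.03,0,0,0,0,0],[0,0.03,0,0,0,0,0],[0,0.03,0,0,0,0,0],[0,0.03,0,0,0,0,0],[0,0.03,0,0,0,0,0],[0,0.03,0,0,0,0,0]]'
```

```text
time: 13.75
eef_pos: [507.4, 101.5, 98.3]
orientation: [-0.001, 0.673, 0.74, -0.001]
force: [-3.2, -1.1, 1.6]
gripper_width: 47.2
finger_force: 1.4
```

```bash
python3 -m creep '[[0,0.03,0,0,0,0,0],[0,0.03,0,0,0,0,0],[0,0.03,0,0,0,0,0],[0,0.03,0,0,0,0,0],[0,0.03,0,0,0,0,0],[0,0.03,0,0,0,0,0],[0,0,0,0,0,0,0]]'
```

```text
time: 14.33
eef_pos: [526.6, 103.3, 98.6]
orientation: [0.0, 0.673, 0.74, 0.001]
force: [-0.5, -0.3, -0.0]
gripper_width: 47.2
finger_force: 0.0
```

```bash
python3 -m creep '[[0,0.02,0,0,0,0,0],[0,0.02,0,0,0,0,0],[0,0.02,0,0,0,0,0],[0,0.02,0,0,0,0,0],[0,0,0,0,0,0,0]]'
```

```text
time: 14.75
eef_pos: [534.1, 104.0, 98.5]
orientation: [0.0, 0.673, 0.74, 0.0]
force: [0.0, 0.2, 0.3]
gripper_width: 46.8
finger_force: 0.0
```

Run:
```python
from h import *
p,d=ctrl.capture("scene");s=ctrl.get_state();print(s["eef_pos"],s["force"])
P=cloud("scene",d);x,y,z=P[...,0],P[...,1],P[...,2]
for y0,xo in((103,0),(158,-5),(212,-10)):
  m=(abs(y-y0)<14)&(abs(x-525-xo/2)<20)&(z>75)&(z<118)&(p.max(2)<70)
  for a in range(80,118,8):
    q=P[m&(z>=a)&(z<a+8)]
    if len(q):print(y0,a,len(q),np.round(q.mean(0)))
c=proj("scene",[515,125,100])[0].astype(int)
cv2.imwrite("pics/s5.png",cv2.resize(p[c[1]-45:c[1]+45,c[0]-60:c[0]+60,::-1],(800,600),interpolation=2))
```

```text
[533.93843793 103.99551288  98.51943989] [-0.36228604 -0.96462897 -0.0195793 ]
103 80 18 [512. 104.  84.]
103 88 10 [512. 108.  91.]
103 96 3 [513. 109. 101.]
103 104 3 [514. 109. 108.]
103 112 3 [513. 109. 115.]
158 80 26 [516. 157.  84.]
158 88 29 [521. 158.  92.]
158 96 14 [525. 158. 101.]
158 104 18 [528. 159. 107.]
158 112 1 [525. 156. 112.]
212 80 29 [510. 211.  84.]
212 88 26 [515. 212.  92.]
212 96 23 [520. 212. 100.]
212 104 20 [523. 213. 107.]
```

View pics/s5.png

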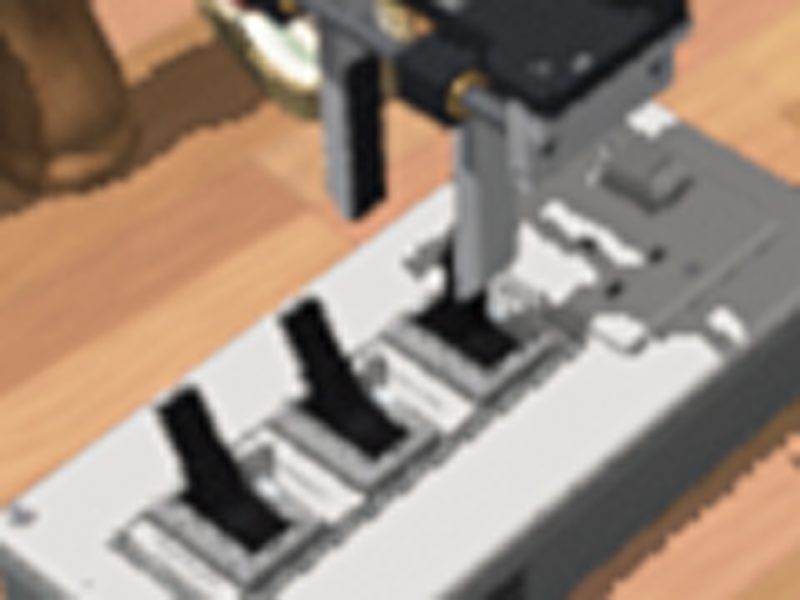

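The toggle (450,270) is only about upright, with the near finger at it. I'll push on.

```bash
python3 -m creep '[[0,0.02,0,0,0,0,0],[0,0.02,0,0,0,0,0],[0,0.02,0,0,0,0,0],[0,0.02,0,0,0,0,0],[0,0,0,0,0,0,0]]'
```

```text
time: 15.22
eef_pos: [542.0, 104.8, 98.4]
orientation: [0.0, 0.673, 0.74, 0.0]
force: [0.0, -0.6, -0.5]
gripper_width: 46.7
finger_force: 0.1
```

```bash
python3 -m creep '[[0,0.01,0,0,0,0,0],[0,0.01,0,0,0,0,0],[0,0.01,0,0,0,0,0],[0,0.01,0,0,0,0,0],[0,0,0,0,0,0,0]]'
```

```text
time: 15.63
eef_pos: [545.9, 105.2, 98.6]
orientation: [0.0, 0.673, 0.74, 0.0]
force: [-0.8, -0.0, -0.2]
gripper_width: 47.1
finger_force: 0.0
```

```bash
python3 -m creep '[[0,0.01,0,0,0,0,0],[0,0.01,0,0,0,0,0],[0,0,0,0,0,0,0]]'
```

```text
time: 15.88
eef_pos: [547.8, 105.3, 98.6]
orientation: [0.0, 0.673, 0.74, 0.0]
force: [0.9, 0.3, -0.7]
gripper_width: 46.8
finger_force: 0.0
```

```bash
python3 -m creep '[[0,0.01,0,0,0,0,0],[0,0.01,0,0,0,0,0],[0,0,0,0,0,0,0],[0,0,0,0,0,0,0]]'
python3 - <<'E'
from h import *
p,d=ctrl.capture("scene");s=ctrl.get_state();print(s["eef_pos"],s["force"])
c=proj("scene",[520,105,100])[0].astype(int)
cv2.imwrite("pics/s6.png",cv2.resize(p[c[1]-35:c[1]+35,c[0]-40:c[0]+40,::-1],(680,595),interpolation=2))
E
```

```text
time: 16.22
eef_pos: [549.7, 105.5, 98.5]
orientation: [0.0, 0.673, 0.74, 0.0]
force: [0.5, 0.6, 0.1]
gripper_width: 46.9
finger_force: 0.0
[549.64904408 105.52154945  98.5242266 ] [ 0.00350228 -0.34997726  0.44956349]
```

View pics/s6.png

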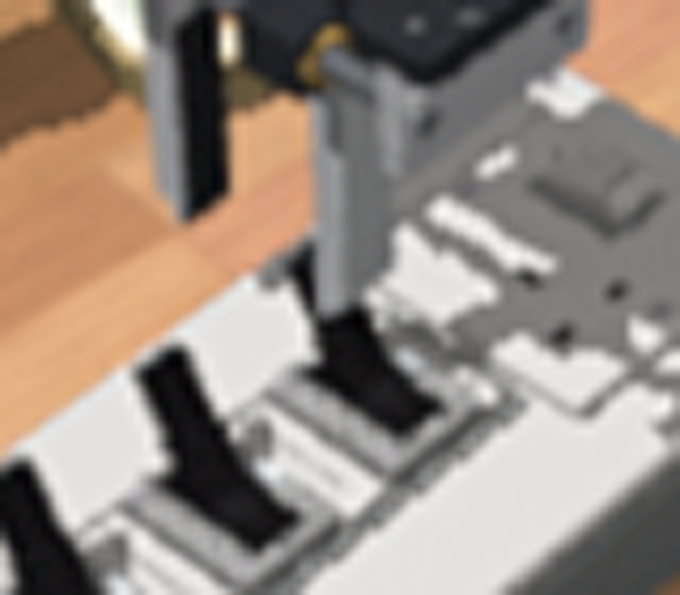

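The toggle now leans like its neighbours (320,300 vs 190,400) with no contact force. I'll retreat upward, shut the gripper and go above the rocker's near end.

```bash
python3 -m creep '[[0,-0.03,0,0,0,0,0],[0,0,-0.15,0,0,0,0],[0,0,-0.2,0,0,0,0],[0,0,-0.2,0,0,0,0],[0,0,-0.1,0,0,0,0],[-0.2,-0.07,0,0,0,0,-1],[-0.2,-0.07,0,0,0,0,-1],[-0.2,-0.07,0,0,0,0,-1]]';python3 -m creep '[[-0.2,-0.08,0,0,0,0,-1],[-0.2,-0.08,0,0,0,0,-1],[0,0,0,0,0,0,-1],[0,0,0,0,0,0,-1],[0,0,0,0,0,0,-1],[0,0,0,0,0,0,-1]]'
python3 - <<'E'
from h import *
p,d=ctrl.capture("scene");s=ctrl.get_state();print(s["eef_pos"],s["force"])
P=cloud("scene",d);x,y,z=P[...,0],P[...,1],P[...,2]
for y0,xo in((103,0),(158,-5),(212,-10)):
  m=(abs(y-y0)<14)&(abs(x-525-xo/2)<22)&(z>75)&(z<118)&(p.max(2)<70)
  q=P[m&(z>84)];f=np.polyfit(q[:,2],q[:,0],1);print(y0,len(q),np.arctan(f[0]),q[:,2].max())
m=(abs(x-530)<35)&(abs(y-3)<14)&(z>74)&(z<95)
print(m.sum(),P[m].min(0),P[m].max(0),P[m].mean(0))
c=proj("scene",[520,60,110])[0].astype(int)
cv2.imwrite("pics/s7.png",cv2.resize(p[c[1]-60:c[1]+60,c[0]-80:c[0]+80,::-1],(800,600),interpolation=2))
E
```

```text
time: 16.93
eef_pos: [531.0, 43.1, 163.5]
orientation: [0.0, 0.672, 0.74, 0.0]
force: [-0.2, -0.2, 0.1]
gripper_width: 30.5
finger_force: 0.0
time: 17.43
eef_pos: [519.3, 3.0, 163.4]
orientation: [-0.0, 0.672, 0.74, 0.0]
force: [0.4, 0.1, 0.6]
gripper_width: 0.5
finger_force: 0.0
[519.35405527   3.05159294 163.36597899] [ 0.44248027  0.01110047 -0.3851036 ]
103 80 0.49675381424089604 113.20674207926668
158 81 0.5214347358643424 110.762328119853
212 87 0.5383150170337279 111.74270615876502
79 [515.66994541  -6.77987248  74.10694068] [546.7159257   14.60901066  83.31415691] [529.71888939   5.57144725  78.14062221]
```

View pics/s7.png

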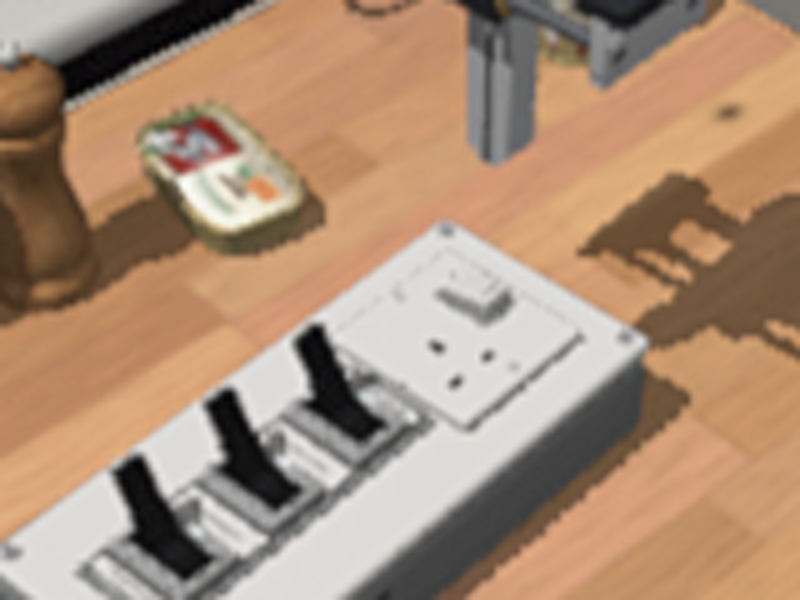

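All three toggles are on (about 0.5 rad each) and the rocker is off, near end up (490,300). I'll press it now.

```bash
python3 -m creep '[[0,0,0.2,0,0,0,-1],[0,0,0.2,0,0,0,-1],[0,0,0.2,0,0,0,-1],[0,0,0.1,0,0,0,-1],[0,0,0.05,0,0,0,-1],[0,0,0,0,0,0,-1],[0,0,0,0,0,0,-1]]'
```

```text
time: 18.07
eef_pos: [519.8, 2.3, 89.1]
orientation: [0.0, 0.672, 0.74, 0.0]
force: [0.2, -0.8, -0.1]
gripper_width: 0.9
finger_force: 0.0
```

```bash
python3 -m creep '[[0,0,0.015,0,0,0,-1],[0,0,0.015,0,0,0,-1],[0,0,0.015,0,0,0,-1],[0,0,0.015,0,0,0,-1],[0,0,0,0,0,0,-1]]'
```

```text
time: 18.48
eef_pos: [519.1, 2.1, 82.3]
orientation: [-0.0, 0.673, 0.74, -0.0]
force: [0.6, -0.7, -0.1]
gripper_width: 0.5
finger_force: 0.0
```

```bash
python3 -m creep '[[0,0,0.01,0,0,0,-1],[0,0,0.01,0,0,0,-1],[0,0,0.01,0,0,0,-1],[0,0,0,0,0,0,-1]]'
```

```text
time: 18.82
eef_pos: [519.1, 2.2, 79.3]
orientation: [-0.0, 0.673, 0.74, -0.0]
force: [-0.3, 0.8, 0.1]
gripper_width: 0.7
finger_force: 0.3
```

```bash
python3 -m creep '[[0,0,0.01,0,0,0,-1],[0,0,0.01,0,0,0,-1],[0,0,0,0,0,0,-1]]'
```

```text
time: 19.07
eef_pos: [519.3, 2.2, 77.3]
orientation: [0.0, 0.673, 0.74, 0.0]
force: [0.2, -0.4, -0.9]
gripper_width: 0.3
finger_force: 0.0
```

```bash
python3 -m creep '[[0,0,0.01,0,0,0,-1],[0,0,0.01,0,0,0,-1],[0,0,0,0,0,0,-1]]'
```

```text
time: 19.32
eef_pos: [519.4, 2.2, 75.5]
orientation: [0.0, 0.673, 0.74, 0.0]
force: [0.7, -0.3, 0.4]
gripper_width: 0.2
finger_force: 0.4
```

```bash
python3 -m creep '[[0,0,0.01,0,0,0,-1],[0,0,0.01,0,0,0,-1],[0,0,0,0,0,0,-1]]'
```

```text
time: 19.57
eef_pos: [519.6, 2.1, 75.1]
orientation: [-0.0, 0.672, 0.74, -0.0]
force: [-5.5, 0.7, 12.9]
gripper_width: 0.6
finger_force: 6.5
```

```bash
python3 -m creep '[[0,0,-0.03,0,0,0,-1],[0,0,-0.2,0,0,0,-1],[0,0,-0.3,0,0,0,-1],[0,0,-0.4,0,0,0,-1],[0,0,0,0,0,0,-1],[0,0,0,0,0,0,-1]]'
python3 - <<'E'
from h import *
p,d=ctrl.capture("scene");s=ctrl.get_state();print(s["eef_pos"],s["force"])
P=cloud("scene",d);x,y,z=P[...,0],P[...,1],P[...,2]
for y0,xo in((103,0),(158,-5),(212,-10)):
  m=(abs(y-y0)<14)&(abs(x-525-xo/2)<22)&(z>75)&(z<118)&(p.max(2)<70)
  q=P[m&(z>84)];f=np.polyfit(q[:,2],q[:,0],1);print(y0,len(q),np.arctan(f[0]),q[:,2].max())
for x0 in range(512,556,5):
  m=(x>=x0)&(x<x0+5)&(abs(y-3-(x0-530)*.09)<7)&(z<95)&(z>60); print(x0,m.sum(),np.round(np.median(z[m]),1))
c=proj("scene",[525,50,90])[0].astype(int)
cv2.imwrite("pics/s8.png",cv2.resize(p[c[1]-45:c[1]+45,c[0]-60:c[0]+60,::-1],(800,600),interpolation=2))
E
```

```text
time: 20.07
eef_pos: [521.0, 1.8, 169.1]
orientation: [0.003, 0.673, 0.74, 0.002]
force: [-0.1, -0.3, -0.0]
gripper_width: 0.7
finger_force: 0.0
[519.55588298   2.12238008 166.85833041] [-0.09618996 -0.46462782 -0.07524837]
103 77 0.4119777761527931 115.32216452933004
158 79 0.5136525733090774 112.36751831121474
212 91 0.5040861275163775 112.97074372406158
512 11 70.0
517 16 75.6
522 7 78.0
527 14 79.1
532 6 77.9
537 13 80.3
542 5 82.7
547 2 72.5
552 7 71.2
```

View pics/s8.png

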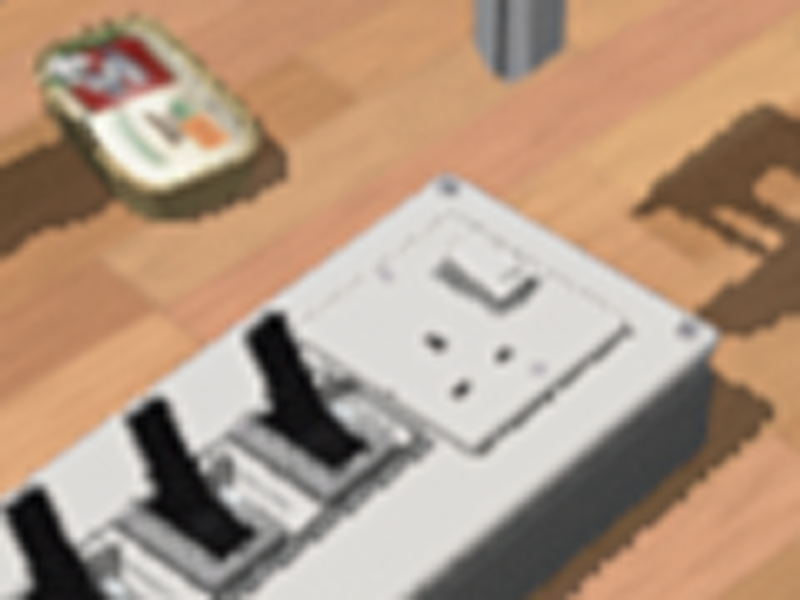

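Run:
```python
from h import *
fs=[np.load("scene_d.npy")]+[ctrl.capture("scene")[1] for _ in range(3)]
for d in fs:
  P=cloud("scene",d);x,y,z=P[...,0],P[...,1],P[...,2]
  print([np.round(np.median(z[(x>=a)&(x<a+6)&(abs(y-3-(a-530)*.09)<8)&(z<95)&(z>60)]),1) for a in range(517,547,6)])
  for y0,xo in((103,0),(158,-5),(212,-10)):
    m=(abs(y-y0)<14)&(abs(x-522-xo/2)<24)&(z>84)&(z<118)
    q=P[m];h=q[q[:,2]>105]
    f=cv2.fitLine(q[:,[0,2]].astype(np.float32),cv2.DIST_HUBER,0,.01,.01).ravel();print(y0,len(q),round(float(np.arctan(f[0]/f[1])),2),np.round(h.mean(0)-[xo,0,0],1))
```

```text
[np.float64(78.4), np.float64(81.1), np.float64(78.7), np.float64(77.5), np.float64(76.8)]
103 86 0.05 [513.6 103.  112.1]
158 105 0.56 [535.4 158.1 108.6]
212 109 0.55 [534.8 212.1 108.3]
[np.float64(74.4), np.float64(77.0), np.float64(78.8), np.float64(79.7), np.float64(80.8)]
103 102 0.54 [533.9 104.4 109.1]
158 110 0.6 [535.1 158.4 108.3]
212 110 0.56 [535.6 212.4 108.4]
[np.float64(74.8), np.float64(77.5), np.float64(78.4), np.float64(80.3), np.float64(80.6)]
103 102 0.53 [533.6 104.6 109. ]
158 110 0.61 [535.1 159.3 108.8]
212 115 0.57 [535.7 212.3 108.5]
[np.float64(75.4), np.float64(77.7), np.float64(79.5), np.float64(80.1), np.float64(80.8)]
103 103 0.54 [533.6 104.7 108.7]
158 106 0.54 [535.5 158.1 108.6]
212 111 0.55 [535.2 212.4 109. ]
```

The rocker has flipped (near end now lower, far end up) and all three toggles are on, so I'm handing in.

```bash
python3 -c "
from cell import ctrl
print(ctrl.finish_job())"
```

```text
the job is handed in; nothing more can be done
None
```

The tripped breaker was pushed off until it latched, then thrown on, then the socket was switched on; the last depth images showed the rocker over and all three toggles on. I've handed the job in and no verdict came back.

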